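# Clamp a spreader plate in the test fixture

## Robot

A 7-joint arm with a two-finger parallel gripper is mounted at the origin on the work surface. World frame = base frame: x ahead of the robot, y to its left, z up, the work surface at z = 0. Lengths are in m, angles in rad, forces in N, time in s.
With the tool pointing down it reaches from about 0.425 to 0.8 m from the base axis. Payload 8.3 kg.
Tool frame: the origin (TCP) lies midway between the tips of the shut fingers; the grasp point (between the pads) lies 19 mm behind it; z points along the fingers, y is the direction in which the jaws open and shut (so a half turn about z gives the same grasp; the last joint's range is limited). The gripper opens to 85 mm and grips with 20 to 120 N. Pads are 22 mm wide; open, the fingers measure 114 mm over their backs; the gripper's body (76 mm by 85 mm) begins 54 mm behind the grasp point. The pads swing forward as they close: fully open they stand 13 mm farther back than shut.
Start: joints at [1.13, 0.383, 0.016, 1.37, -0.006, 1.388, -0.046], TCP at [0.231, -0.581, 0.198] pointing down, gripper open.
Joint ranges: [-2.95, 2.95], [-0.25, 2.06], [-1.52, 1.56], [0.18, 2.33], [-1.44, 4.58], [0.02, 2.06], [-3.01, 3.01]. Speed limits (rad/s): [2.39, 2.39, 3.01, 3.01, 3.14, 3.14, 3.14].

## Interface

Orientations are given as a unit quaternion [x, y, z, w].
In Python, from bench import ctrl, effector, vision gives the robot as it stands. Calls block until the motion is done:
- ctrl.goto(position, orientation): joint-space move of the TCP to a pose.
- ctrl.line_to(position, rot=None, feed=0.15): straight line of the TCP; rot=None keeps the orientation; feed is the mean speed in m/s.
- ctrl.goto_joints(angles): joint-space move.
- effector.set_gripper(opening, grasp_force=None): opening from 0.0 (shut) to 1.0 (fully open); grasp_force is the grip in N (None keeps the last); returns when the fingers have stopped.
- ctrl.pause(seconds).
- ctrl.solve_ik(position, orientation): joint angles nearest the present ones, or None.
- ctrl.read_state(): the state.
- vision.camera(name): name is "side" or "top" or "wrist"; returns (picture, depth): 384x512x3 uint8, red, green, blue; 384x512 float32, m along the optical axis (not along the pixel's ray), 0 where there is no reading.
- vision.calibration(name): a dict with "mtx" (3x3 intrinsics, pixels), "k1" (the pictures are not rectified: a ray, as slopes to the right and down, at radius r is drawn at 1 + k1 r^2 times it, then the intrinsics apply), "view" (4x4, takes a point from world to camera coordinates). Camera axes: x right, y down, z forward; pixel columns grow to the right and rows downward; lengths in m; the calibration is good to about 2 mm. A picture is of the moment at which its call begins: read the wrist's pose just before it. calibration takes no time and is no camera call; for the wrist camera it gives the pose at the moment of the call.
A pose or a line that the arm cannot do raises ctrl.PlanningError and nothing moves.
- ctrl.job_done(): hands the job in, once; it reports no verdict.
The state is a dict: "time_s": time; "joints": joint angles; "joint_vel": joint speeds; "joint_efforts": joint torques, N m; "tool_pos": TCP position; "eef_rot": TCP orientation; "force": force on the tool from outside, world axes, zero at the start; "torque": the same for the moment, N m; "grip_width": opening from 0.0 (shut) to 1.0 (fully open).
Only numpy, scipy, OpenCV 4.12 (cv2) and the standard library are available. Lean on these libraries where they do the work, as an engineer would, in place of code of your own. Each camera call takes 0.05 s, during which the arm holds its last target.

## Task

Slide the bottom gold plate out of the magazine's mouth, leaving the other plates in the magazine to drop down, and lay it gently (no dropping) flat in the bed of the clamping fixture, pushed up to the blue back stop. Then press the red sprung lever down with the hand just until its catch snaps in and holds it, so that the jaw clamps the plate, and let go; do not lean on the lever once it has reached its stop. Leave everything else on the bench where it stands.

Things in the scene. Friction and masses are not known exactly. Their poses are not given: they have to be found in the camera images.
- magazine: Fixed grey and aluminium magazine, 146 x 70 x 66 tall; origin at the centre of its underside. Holds four plates stacked flat on its floor, 24 mm up. The mouth is on its -x side; the floor ends at x = -60, so what projects from the mouth hangs over the bare bench.
- mouth (a point): Middle of the lower edge of the magazine's front wall (magazine x -73, 38 mm up). Only the bottom plate fits through the slot below it, sliding along the magazine's -x; the plates above then drop by one thickness.
- plate0_c (a point): Centre (half-way up) of the bottom plate, the one to use: gold aluminium, 130 long (x) x 56 wide (y) x 10 thick, about 0.2 kg. At the start its -x end projects 34 to 42 mm from the mouth and can be pinched across its 56 mm width from above. Its axes are then those of the magazine.
- fixture: Fixed clamping fixture; origin on the bench. Offsets in mm in its axes. Aluminium bed floor at z 24, open at the front (x -50, towards -x), up to the blue back stop (face at x 35). Blue fence face at y -83; fence and stop rise to z 42. Jaw pad face at y -13 while the lever is up, so the open bed is 70 wide.
- bed (a point): Middle of the open bed's floor at its back end: at the face of the back stop (fixture x 35, y -48, z 24). A plate laid along fixture x up to the stop has its centre 65 towards -x from here, 5 up, and projects 45 over the bare bench in front. The closing jaw pushes it 7 towards the fence (-y).
- jaw_pad: Black sprung jaw pad, 60 x 8 x 16; origin at the bottom middle of the face that meets the plate. Pressing the lever moves it towards fixture -y; it pushes with 3 to 9 N when the lever is latched on a plate.
- lever_pad (a point): Centre of the top face of the red paddle (70 along the lever x 44 wide). The lever turns about a level axis along fixture y through fixture (85, 60, 50); the paddle is 165 from it towards -x, and this point 8 above the centre line. It is about 140 up at the start, 40 to 78 up when latched, and moves 25 towards -x on the way. Nothing stands above or in front of it.
- lever (a joint): Lever angle, rad: 0 = up (start; 0.55 above level), grows as pressed. Spring: 4 N at the paddle at first, rising to 8 to 14 N as the catch's bolt is pushed aside; then it snaps in. The catch's height differs and is not given: it latches between 0.39 and 0.60, and 5 mm of paddle travel further is a firm stop. Over 45 N damages the catch. Unlatched, it springs back to 0.
- plate1_c (a point): Centre of plate 2 counted from the bottom of the stack, same size; stays in the magazine.
- plate2_c (a point): Centre of plate 3 counted from the bottom of the stack, same size; stays in the magazine.
- plate3_c (a point): Centre of plate 4 counted from the bottom of the stack, same size; stays in the magazine.
- heatsink: Bystander: a finned aluminium heatsink, 100 x 63 x 57; origin at the centre of its underside.
- resistor: Bystander: a gold finned power resistor, 142 x 70 x 45, between the two task stations; origin at the centre of its underside.
- board: Bystander: a pair of green circuit boards on white standoffs, 110 x 80 x 59; origin at the centre of its underside.
- jar: Bystander: a glass jar with a yellow cap, 68 across, 85 tall; origin at the centre of its underside.
- can_a: Bystander: a black capacitor can, 66 across, 110 tall; origin at the centre of its underside.
- can_b: Bystander: a blue capacitor can, 66 across, 130 tall; origin at the centre of its underside.
- driver: Bystander: a screwdriver with a yellow handle, 190 long, lying on the bench; origin at its middle.
Things that resemble listed ones, but are neither listed nor needed, are in the scene too. Leave any black or white look-alike of the part that bears plate0_c alone. What is shaped like the part that bears plate3_c but turquoise is not meant.

How it is judged:
By the outcome, as a careful person would: the job done as asked, in the order asked, and still so for the second after the job is handed in, with the robot touching nothing.
It also fails if it takes over 61 s, if anything falls off the work surface, if the arm or the gripper's body presses on something with over 40 N, if the wrist force passes 120 N, or if a joint passes its speed limit or range.

## Working session

There is one attempt and no reset: what is moved stays moved. The work goes in short steps, each a Python script; the robot and the scene stay as the last script left them, time stands still between calls to the robot, and variables do not carry over. Pictures are saved under pics/ and viewed, and the job is handed in when it is done.

```bash
mkdir -p pics; ls; cat > h.py <<'E'
import numpy as np, cv2
from bench import ctrl, effector, vision
def cal(n):
    c=vision.calibration(n); return np.array(c["mtx"]),float(c["k1"]),np.array(c["view"])
def rays(n,uv,c=None):
    K,k1,V=c or cal(n)
    uv=np.atleast_2d(np.float64(uv))
    D=np.array([k1,0,0,0,0.])
    xy=cv2.undistortPoints(uv.reshape(-1,1,2),K,D).reshape(-1,2)
    d=np.c_[xy,np.ones(len(xy))]
    R=V[:3,:3]; o=-R.T@V[:3,3]
    return o,d@R
def onplane(n,uv,z,c=None):
    o,d=rays(n,uv,c); t=(z-o[2])/d[:,2]; return o+d*t[:,None]
def bydepth(n,uv,dep,c=None):
    o,d=rays(n,uv,c); uv=np.atleast_2d(uv).astype(int)
    return o+d*dep[uv[:,1],uv[:,0]][:,None]
def cloud(n,dep,c=None):
    h,w=dep.shape; u,v=np.meshgrid(np.arange(w),np.arange(h))
    o,d=rays(n,np.c_[u.ravel(),v.ravel()],c)
    P=(o+d*dep.ravel()[:,None]).reshape(h,w,3); P[dep==0]=np.nan; return P
def proj(n,P):
    K,k1,V=cal(n); P=np.atleast_2d(P)
    p,_=cv2.projectPoints(np.float64(P),cv2.Rodrigues(V[:3,:3])[0],V[:3,3],K,np.array([k1,0,0,0,0.])); return p.reshape(-1,2)
E
python3 - <<'E'
from h import *
for n in("top","side","wrist"):
    c=cal(n);p,d=vision.camera(n)
    np.savez(f"pics/{n}0.npz",p=p,d=d,K=c[0],k=c[1],V=c[2])
    cv2.imwrite(f"pics/{n}0.png",cv2.resize(p[:,:,::-1],(800,600),interpolation=cv2.INTER_CUBIC))
    o,_=rays(n,[[256,192]]);print(n,o.round(3),c[1],(d==0).mean())
s=ctrl.read_state();print(s["time_s"],s["tool_pos"],s["eef_rot"],s["force"],s["grip_width"])
E
```

```text
pics
top [0.437 0.008 1.576] -0.07709683225192163 0.004130045572916667
side [0.374 0.972 1.144] -0.09780054886727886 0.0039011637369791665
wrist [ 0.299 -0.553  0.373] -0.04948186100802188 0.00390625
0.15 [ 0.23042002 -0.58053234  0.19711238] [ 9.82204677e-01  1.87812225e-01 -1.59812719e-04 -7.17829529e-04] [ 0.34875576 -0.1435964  -1.17659047] 1.0001667795015083
```

View pics/top0.png

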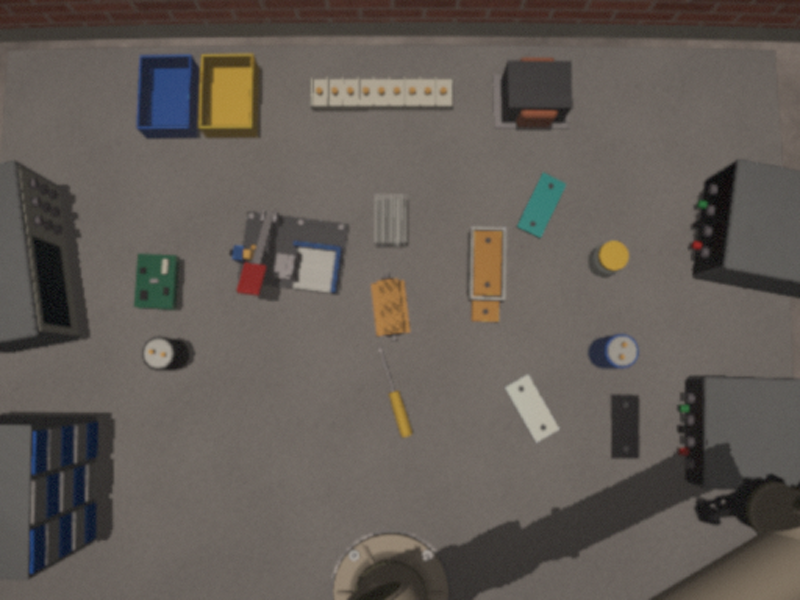

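View pics/side0.png

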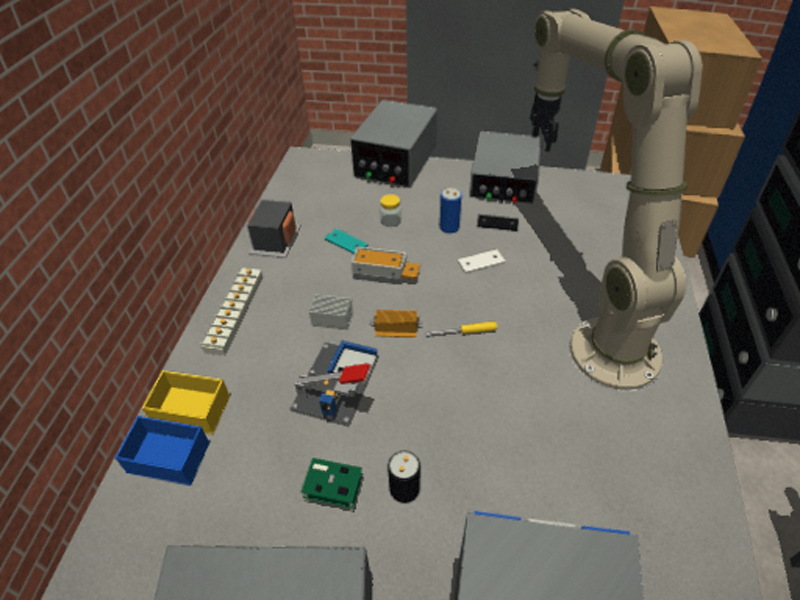

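View pics/wrist0.png

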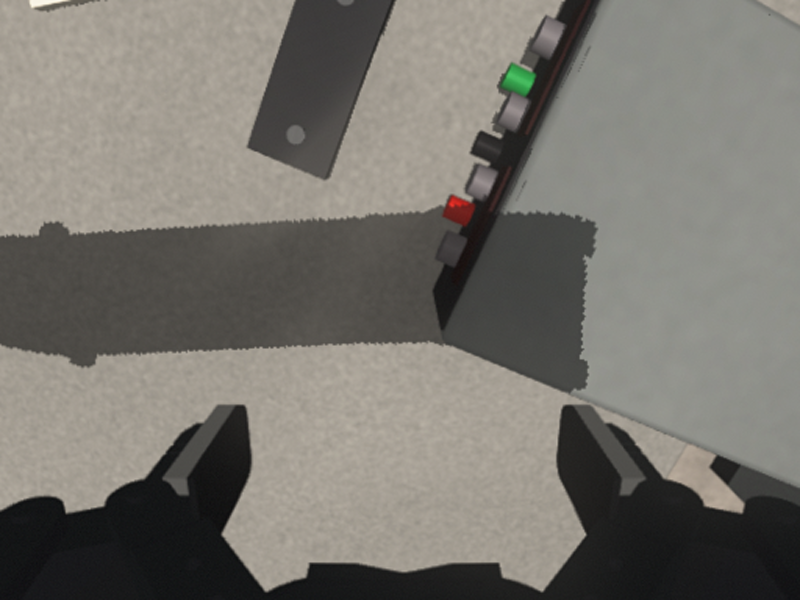

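Top view, at 800x600: the magazine is at about (488,262), with the gold plate end at (486,311) pointing towards the robot. The fixture bed is at (316,268), the red paddle at (252,279), and the gold resistor at (390,306) between them. I'll do a coarse measurement, then look closer with the wrist camera.

```bash
python3 - <<'E'
from h import *
z=np.load("pics/top0.npz");p,d=z["p"],z["d"];c=(z["K"],float(z["k"]),z["V"])
P=cloud("top",d,c)
s=.64
def box(u0,v0,u1,v1): return slice(int(v0*s),int(v1*s)),slice(int(u0*s),int(u1*s))
hsv=cv2.cvtColor(p,cv2.COLOR_RGB2HSV)
print("f",c[0][0,0])
# projecting plate end
for name,(u0,v0,u1,v1),lo,hi in [("plateend",(460,303,510,330),(8,120,60),(25,255,255)),("topplate",(470,225,510,300),(8,120,60),(25,255,255)),("paddle",(230,255,275,300),(0,150,60),(8,255,255)),("bed",(290,240,345,296),(0,0,120),(180,60,255)),("blue",(290,240,350,296),(100,120,30),(125,255,255))]:
    b=box(u0,v0,u1,v1); m=cv2.inRange(hsv[b],lo,hi)
    ys,xs=np.nonzero(m)
    q=P[b][ys,xs]
    r=cv2.minAreaRect(np.c_[xs+b[1].start,ys+b[0].start].astype(np.float32))
    zz=np.nanmedian(q[:,2]); bp=onplane("top",cv2.boxPoints(r),zz,c)
    print(name,len(xs),"mean",np.nanmedian(q,0).round(3),"corners",bp.round(3).tolist())
E
```

```text
f 487.44149414527476
plateend 203 mean [ 0.566 -0.191  0.033] corners [[0.585, -0.166, 0.033], [0.585, -0.217, 0.033], [0.546, -0.216, 0.033], [0.546, -0.165, 0.033]]
topplate 678 mean [ 0.66  -0.194  0.064] corners [[0.724, -0.167, 0.064], [0.724, -0.221, 0.064], [0.597, -0.219, 0.064], [0.597, -0.166, 0.064]]
paddle 252 mean [0.619 0.265 0.144] corners [[0.596, 0.292, 0.144], [0.653, 0.278, 0.144], [0.642, 0.238, 0.144], [0.585, 0.253, 0.144]]
bed 613 mean [0.652 0.157 0.024] corners [[0.617, 0.216, 0.024], [0.701, 0.207, 0.024], [0.689, 0.113, 0.024], [0.605, 0.123, 0.024]]
blue 14 mean [0.695 0.125 0.042] corners [[0.705, 0.191, 0.042], [0.74, 0.147, 0.042], [0.643, 0.073, 0.042], [0.609, 0.117, 0.042]]
```

```bash
cat >> h.py <<'E'
from scipy.spatial.transform import Rotation as Rn
def down(yaw):  # tool x axis at world yaw, z down
    return (Rn.from_euler("z",yaw)*Rn.from_quat([1,0,0,0])).as_quat()
def st():
    s=ctrl.read_state(); print("t",round(s["time_s"],2),"tcp",np.round(s["tool_pos"],4),"F",np.round(s["force"],2),"T",np.round(s["torque"],2),"g",round(s["grip_width"],3)); return s
def snap(n,tag):
    s=ctrl.read_state(); c=cal(n); p,d=vision.camera(n)
    np.savez(f"pics/{n}{tag}.npz",p=p,d=d,K=c[0],k=c[1],V=c[2])
    cv2.imwrite(f"pics/{n}{tag}.png",cv2.resize(p[:,:,::-1],(800,600),interpolation=cv2.INTER_CUBIC))
    return p,d,c
def load(f):
    z=np.load(f"pics/{f}.npz"); return z["p"],z["d"],(z["K"],float(z["k"]),z["V"])
E
python3 - <<'E'
from h import *
print(ctrl.solve_ik([.50,-.19,.22],down(0)),ctrl.solve_ik([.54,.17,.27],down(-.15)))
ctrl.goto([.49,-.19,.22],down(0)); st(); snap("wrist","1")
ctrl.goto([.52,.18,.28],down(-.17)); st(); snap("wrist","2")
E
```

```text
[ 0.53527076  0.19231725 -0.26983503  1.57212236  0.0518744   1.38419616
 -1.31024975] [ 0.48922931  0.47836021 -1.23252985  1.37067081  0.44936512  1.59756684
 -2.4121696 ]
t 1.87 tcp [ 0.4896 -0.1913  0.2199] F [ 0.53 -0.73  0.49] T [-0.01  0.06  0.06] g 1.0
t 3.32 tcp [0.5206 0.1782 0.2796] F [ 0.58  0.18 -0.73] T [ 0.07 -0.   -0.02] g 1.001
```

View pics/wrist1.png

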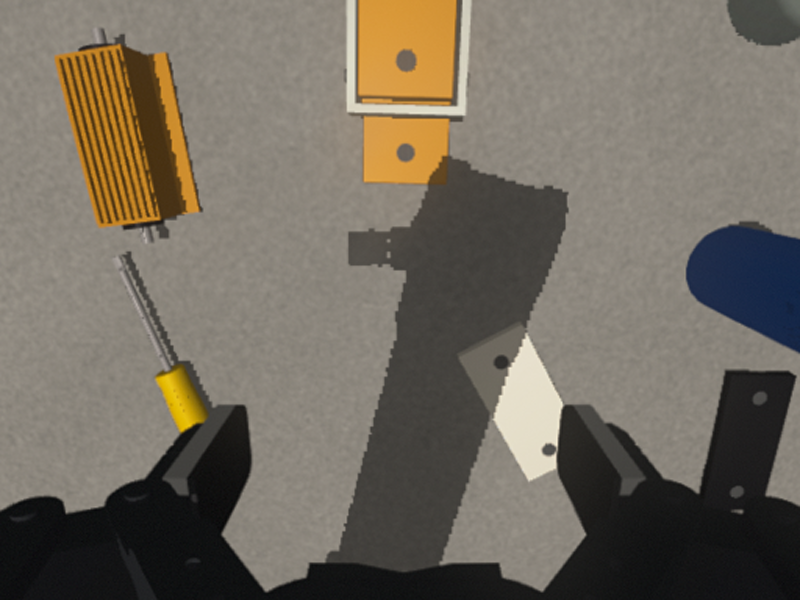

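View pics/wrist2.png

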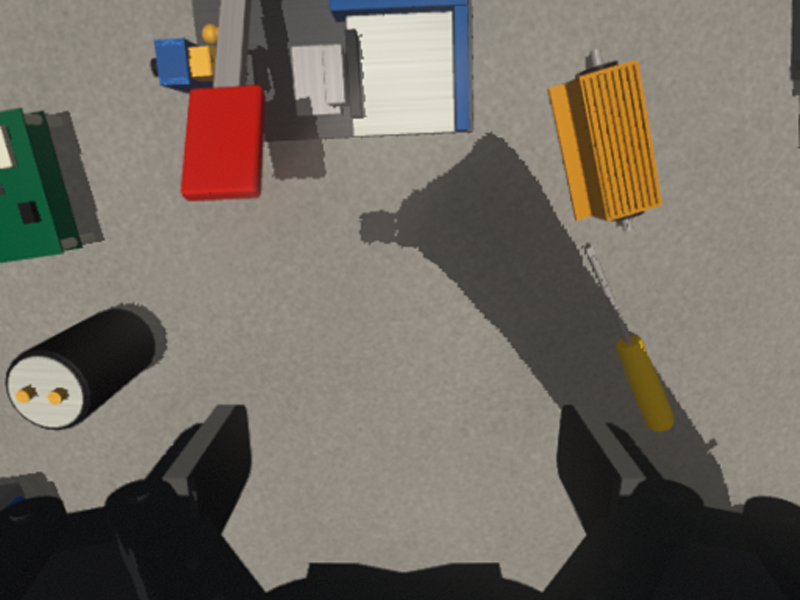

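The wrist pictures (800x600) show the following:
- **wrist1:** the projecting gold end spans (363–450, 118–183), in front of the magazine's front wall.
- **wrist2:** the bed floor spans (355–456, 12–135). The blue fence is on the right at u≈456–470, the stop at v≈0–15, and the red paddle at (183–263, 86–198).

Next I'll measure the edges.

```bash
python3 - <<'E'
from h import *
# plate end
p,d,c=load("wrist1"); hsv=cv2.cvtColor(p,cv2.COLOR_RGB2HSV); P=cloud("wrist",d,c)
m=cv2.inRange(hsv,(8,120,50),(25,255,255)); 
sub=np.zeros_like(m); sub[74:125,225:295]=m[74:125,225:295]
ys,xs=np.nonzero(sub); print("plate z",np.nanpercentile(P[ys,xs,2],[10,50,90]).round(4))
def linefit(pts): 
    vx,vy,x0,y0=cv2.fitLine(np.float32(pts),cv2.DIST_HUBER,0,.001,.001).ravel(); return np.array([vx,vy]),np.array([x0,y0])
L=[];R=[]
for v in range(80,115):
    x=np.nonzero(sub[v])[0]; L.append((x.min()-.5,v)); R.append((x.max()+.5,v))
F=[(u,np.nonzero(sub[:,u])[0].max()+.5) for u in range(238,278)]
for n,e,ax in(("left",L,0),("right",R,0),("front",F,1)):
    q=onplane("wrist",e,.034,c)[:,:2]; dv,q0=linefit(q); print(n,"dir deg",np.degrees(np.arctan2(dv[1],dv[0])).round(2),"pt",q0.round(4))
print("right edge rows sample",R[:2],R[-2:])
# top plate & wall
sub=np.zeros_like(m); sub[0:66,225:300]=m[0:66,225:300]
ys,xs=np.nonzero(sub);q=P[ys,xs];print("stack z",np.nanpercentile(q[:,2],[10,50,90]).round(4))
w=cv2.inRange(hsv,(0,0,130),(180,70,255)); w[:,:215]=0;w[:,305:]=0;w[80:]=0
ys,xs=np.nonzero(w);q=P[ys,xs];k=q[:,2]>.055;q=q[k];print("wall n",len(q),"z",np.median(q[:,2]),"min/max",q.min(0).round(4),q.max(0).round(4))
# fixture
p,d,c=load("wrist2"); hsv=cv2.cvtColor(p,cv2.COLOR_RGB2HSV); P=cloud("wrist",d,c)
b=cv2.inRange(hsv,(95,120,30),(125,255,255)); 
z=P[:,:,2]
reg=np.zeros_like(b);reg[0:90,205:310]=1
top=(b>0)&(reg>0)&(z>.038)&(z<.048); print("blue top n",top.sum(),"z",np.median(z[top]))
fl=(cv2.inRange(hsv,(0,0,110),(180,70,255))>0)&(reg>0)&(abs(z-.024)<.004); print("floor n",fl.sum(),np.median(z[fl]))
cv2.imwrite("pics/mask2.png",cv2.resize(np.dstack([top*255,fl*255,0*fl]).astype(np.uint8)[0:100,190:310],(720,600),interpolation=0))
q=[(np.nonzero(fl[v])[0].max()+.5,v) for v in range(15,80)]
dv,q0=linefit(onplane("wrist",q,.024,c)[:,:2]);print("fence from floor",np.degrees(np.arctan2(dv[1],dv[0])),q0)
q=[(np.nonzero(top[v,270:])[0].min()+270-.5,v) for v in range(15,80)]
dv,q0=linefit(onplane("wrist",q,.042,c)[:,:2]);print("fence from top",np.degrees(np.arctan2(dv[1],dv[0])),q0)
q=[(u,np.nonzero(fl[:,u])[0].min()-.5) for u in range(235,288)]
dv,q0=linefit(onplane("wrist",q,.024,c)[:,:2]);print("stop from floor",np.degrees(np.arctan2(dv[1],dv[0])),q0)
q=[(u,np.nonzero(top[:,u])[0].max()+.5) for u in range(225,285)]
dv,q0=linefit(onplane("wrist",q,.042,c)[:,:2]);print("stop from top",np.degrees(np.arctan2(dv[1],dv[0])),q0)
q=[(u,np.nonzero(fl[:,u])[0].max()+.5) for u in range(235,286)]
dv,q0=linefit(onplane("wrist",q,.024,c)[:,:2]);print("bedfront",np.degrees(np.arctan2(dv[1],dv[0])),q0)
r=cv2.inRange(hsv,(0,150,120),(8,255,255))>0; q=P[r];q=q[q[:,2]>.1]
A=np.c_[q[:,:2],np.ones(len(q))];pl=np.linalg.lstsq(A,q[:,2],rcond=None)[0]
print("paddle n",len(q),"ctr",np.median(q,0).round(4),"mean",q.mean(0).round(4),"plane grad",pl[:2], "range",q.min(0),q.max(0))
rr=cv2.minAreaRect(np.float32(q[:,:2])); print(rr, cv2.boxPoints(rr))
E
```

```text
plate z [0.0325 0.0336 0.0346]
left dir deg -3.72 pt [ 0.5668 -0.1639]
right dir deg -1.26 pt [ 0.5667 -0.2194]
front dir deg 87.94 pt [ 0.5467 -0.1894]
right edge rows sample [(np.float64(286.5), 80), (np.float64(286.5), 81)] [(np.float64(285.5), 113), (np.float64(285.5), 114)]
stack z [0.0622 0.0635 0.0645]
wall n 1254 z 0.06551515249241699 min/max [ 0.5877 -0.2289  0.0586] [ 0.6495 -0.1575  0.0677]
blue top n 1071 z 0.04157689770373496
floor n 4661 0.023545985759765242
fence from floor -8.583924 [0.6515114  0.11857057]
fence from top -7.2539806 [0.6423734  0.11961708]
stop from floor 82.01878 [0.6952194  0.14847155]
stop from top 83.0442 [0.6949728  0.15278222]
bedfront 82.65338 [0.6101642  0.15967713]
paddle n 3337 ctr [0.6186 0.2661 0.1451] mean [0.6192 0.2661 0.1446] plane grad [-0.57856027  0.07821617] range [0.58716625 0.24191877 0.12393534] [0.65342347 0.29079014 0.16206773]
((0.6199954152107239, 0.266575425863266), (0.04293368011713028, 0.06243899092078209), 82.83352661132812) [[0.5863418  0.249171  ]
 [0.64829296 0.24138157]
 [0.65364903 0.28397983]
 [0.5916979  0.29176927]]
```

View pics/mask2.png

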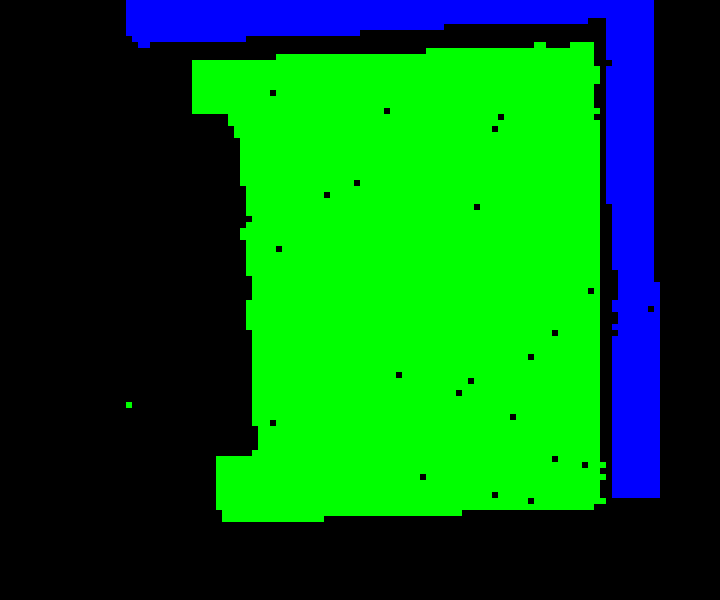

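```bash
python3 - <<'E'
from h import *
p,d,c=load("wrist1"); hsv=cv2.cvtColor(p,cv2.COLOR_RGB2HSV); P=cloud("wrist",d,c)
print("white corners",onplane("wrist",np.array([[520,323],[459,354],[529,481],[570,400]])*.64,.01,c).round(3).tolist())
print("driver",onplane("wrist",np.array([[118,256],[205,430]])*.64,.01,c).round(3).tolist())
def lf(q):
    vx,vy,x0,y0=cv2.fitLine(np.float32(q),cv2.DIST_HUBER,0,.0001,.0001).ravel();a=np.degrees(np.arctan2(vy,vx));return a.round(2),x0.round(4),y0.round(4)
m=cv2.inRange(hsv,(8,120,50),(25,255,255))
# wall outer edges: z>0.058 mask
Z=P[:,:,2]; w=(Z>.058)&(Z<.075);
L=[];R=[]
for v in range(2,66):
    x=np.nonzero(w[v,200:310])[0]+200; L.append((x.min()-.5,v));R.append((x.max()+.5,v))
print("L",lf(onplane("wrist",L,.066,c)[:,:2]),"R",lf(onplane("wrist",R,.066,c)[:,:2]))
F=[(u,np.nonzero(w[:90,u])[0].max()+.5) for u in range(228,295)]
print("F",lf(onplane("wrist",F,.066,c)[:,:2]))
L=[];R=[]
for v in range(0,58):
    x=np.nonzero(m[v,225:300])[0]+225; L.append((x.min()-.5,v));R.append((x.max()+.5,v))
print("stack L",lf(onplane("wrist",L,.064,c)[:,:2]),"R",lf(onplane("wrist",R,.064,c)[:,:2]))
p,d,c=load("top0");P=cloud("top",d,c);Z=P[:,:,2]
w=((Z>.05)&(Z<.08)).astype(np.uint8)
w[:,:290]=0;w[:,335:]=0;w[:140]=0;w[200:]=0
ct=max(cv2.findContours(w,cv2.RETR_EXTERNAL,cv2.CHAIN_APPROX_NONE)[0],key=cv2.contourArea)
r=cv2.minAreaRect(ct);print(r);print(onplane("top",cv2.boxPoints(r),.066,c).round(4).tolist())
e=cv2.Canny(p,60,150);
E
```

```text
white corners [[0.441, -0.28, 0.01], [0.416, -0.234, 0.01], [0.3, -0.297, 0.01], [0.376, -0.325, 0.01]]
driver [[0.494, 0.023, 0.01], [0.349, -0.027, 0.01]]
L (np.float32(-1.54), np.float32(0.6259), np.float32(-0.1581)) R (np.float32(-2.15), np.float32(0.6213), np.float32(-0.2277))
F (np.float32(88.79), np.float32(0.5879), np.float32(-0.1897))
stack L (np.float32(-1.26), np.float32(0.6287), np.float32(-0.1642)) R (np.float32(-1.15), np.float32(0.624), np.float32(-0.2203))
((311.13836669921875, 168.46597290039062), (22.842863082885742, 46.910335540771484), 1.4320961236953735)
[[0.5858, -0.1532, 0.066], [0.7339, -0.1584, 0.066], [0.7323, -0.2303, 0.066], [0.5841, -0.2245, 0.066]]
```

```bash
python3 - <<'E'
from h import *
y=-.027; q=down(y)
ctrl.goto([.562,-.1913,.13],q); st()
ctrl.line_to([.562,-.1913,.008],feed=.12); st()
effector.set_gripper(0.4,grasp_force=60); s=st()
snap("wrist","3")
E
```

```text
t 4.86 tcp [ 0.5628 -0.1895  0.1307] F [0.03 0.95 0.43] T [0.04 0.01 0.01] g 0.999
t 6.03 tcp [ 0.5627 -0.1914  0.0089] F [ 0.1   0.36 -0.1 ] T [0.02 0.04 0.02] g 0.997
t 6.58 tcp [ 0.562  -0.1913  0.008 ] F [ 0.56  0.34 -0.57] T [ 0.02 -0.04 -0.01] g 0.399
```

View pics/wrist3.png

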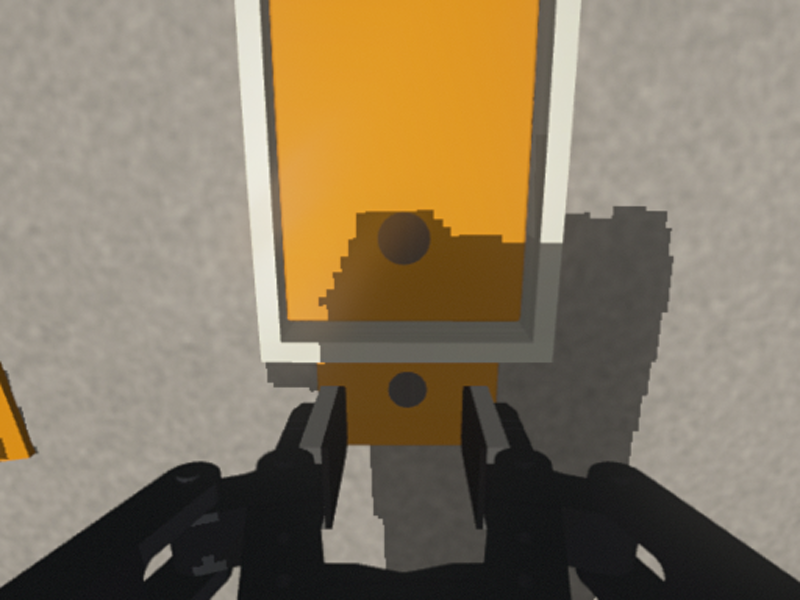

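```bash
python3 - <<'E'
from h import *
p,d,c=load("wrist3");P=cloud("wrist",d,c)
for u,v in [(335,390),(322,440),(337,480),(470,390),(484,440),(474,480),(407,420),(407,435),(330,375),(490,375),(400,355),(400,310),(345,500)]:
    print((u,v),P[int(v*.64),int(u*.64)].round(4))
i=np.array(P[int(420*.64),195:330]); 
for k in range(0,135,4): print(195+k,i[k].round(4))
s=ctrl.read_state();print(Rn.from_quat(s["eef_rot"]).as_matrix().round(3))
E
```

```text
(335, 390) [ 0.5743 -0.1718  0.0493]
(322, 440) [ 0.5738 -0.1722  0.0758]
(337, 480) [ 0.5581 -0.1736  0.0687]
(470, 390) [ 0.5728 -0.2093  0.0483]
(484, 440) [ 0.5728 -0.2093  0.0758]
(474, 480) [ 0.5604 -0.2076  0.0734]
(407, 420) [ 0.5563 -0.1914  0.0337]
(407, 435) [ 0.5506 -0.1913  0.0333]
(330, 375) [ 0.5717 -0.1682  0.0333]
(490, 375) [ 0.5703 -0.2174  0.0331]
(400, 355) [ 0.5906 -0.1907  0.0667]
(400, 310) [ 0.6013 -0.1909  0.0649]
(345, 500) [ 5.019e-01 -1.646e-01 -3.000e-04]
195 [ 0.5701 -0.1648  0.0585]
199 [ 0.5738 -0.168   0.0656]
203 [ 0.5737 -0.1696  0.0657]
207 [ 0.5741 -0.1712  0.0664]
211 [ 0.5743 -0.1729  0.0669]
215 [ 0.5731 -0.1741  0.0647]
219 [ 0.5664 -0.1738  0.052 ]
223 [ 0.5566 -0.1731  0.0334]
227 [ 0.5562 -0.175   0.0327]
231 [ 0.557  -0.1772  0.0342]
235 [ 0.5567 -0.1791  0.0337]
239 [ 0.5569 -0.1811  0.0343]
243 [ 0.5565 -0.183   0.0337]
247 [ 0.5564 -0.185   0.0336]
251 [ 0.5566 -0.187   0.0339]
255 [ 0.5562 -0.1889  0.0334]
259 [ 0.5563 -0.1909  0.0336]
263 [ 0.556  -0.1929  0.0332]
267 [ 0.5561 -0.1949  0.0335]
271 [ 0.5558 -0.1969  0.033 ]
275 [ 0.5561 -0.1988  0.0336]
279 [ 0.5558 -0.2008  0.0331]
283 [ 0.5561 -0.2027  0.0339]
287 [ 0.5561 -0.2047  0.034 ]
291 [ 0.5563 -0.2066  0.0344]
295 [ 0.5556 -0.2087  0.0332]
299 [ 0.567  -0.2081  0.0548]
303 [ 0.5732 -0.2083  0.0665]
307 [ 0.5732 -0.2098  0.0666]
311 [ 0.573  -0.2114  0.0663]
315 [ 0.5725 -0.2131  0.0655]
319 [ 0.5688 -0.2159  0.0586]
323 [ 0.5689 -0.2175  0.059 ]
327 [ 0.5682 -0.2194  0.0577]
[[ 1.    -0.027 -0.   ]
 [-0.027 -1.    -0.   ]
 [-0.     0.    -1.   ]]
```

```bash
python3 - <<'E'
from h import *
for f,t in(("wrist0",.1971),("wrist1",.2199),("wrist2",.2796),("wrist3",.008)):
    p,d,c=load(f);P=cloud("wrist",d,c);K,k,V=c
    o=-V[:3,:3].T@V[:3,3]
    Pc=P@V[:3,:3].T+V[:3,3]
    n=(d>0)&(d<.17)
    b=Pc[n]; print(f,"cam z-tcp z",(o[2]-t).round(4),"optical axis",V[2,:3].round(3),"max finger depth",np.percentile(b[:,2],[50,95,99,100]).round(4), "low z rel tcp", np.percentile(P[n][:,2]-t,[0,.5,1,2]).round(4))
p,d,c=load("wrist3")
q=p.copy(); 
cv2.imwrite("pics/w3crop.png",cv2.resize(q[220:384,150:370,::-1],(800,596),interpolation=cv2.INTER_CUBIC))
E
```

```text
wrist0 cam z-tcp z 0.1755 optical axis [-0.268 -0.104 -0.958] max finger depth [0.0913 0.1315 0.1405 0.1479] low z rel tcp [0.045  0.0486 0.0503 0.053 ]
wrist1 cam z-tcp z 0.1756 optical axis [-0.287  0.001 -0.958] max finger depth [0.0913 0.1313 0.1406 0.1474] low z rel tcp [0.0455 0.0487 0.0504 0.053 ]
wrist2 cam z-tcp z 0.1756 optical axis [-0.283  0.049 -0.958] max finger depth [0.0912 0.1313 0.1406 0.1479] low z rel tcp [0.0455 0.0487 0.0506 0.0531]
wrist3 cam z-tcp z 0.1756 optical axis [-0.287  0.008 -0.958] max finger depth [0.1153 0.1679 0.1695 0.17  ] low z rel tcp [-0.0119 -0.0097 -0.0095 -0.0092]
```

View pics/w3crop.png

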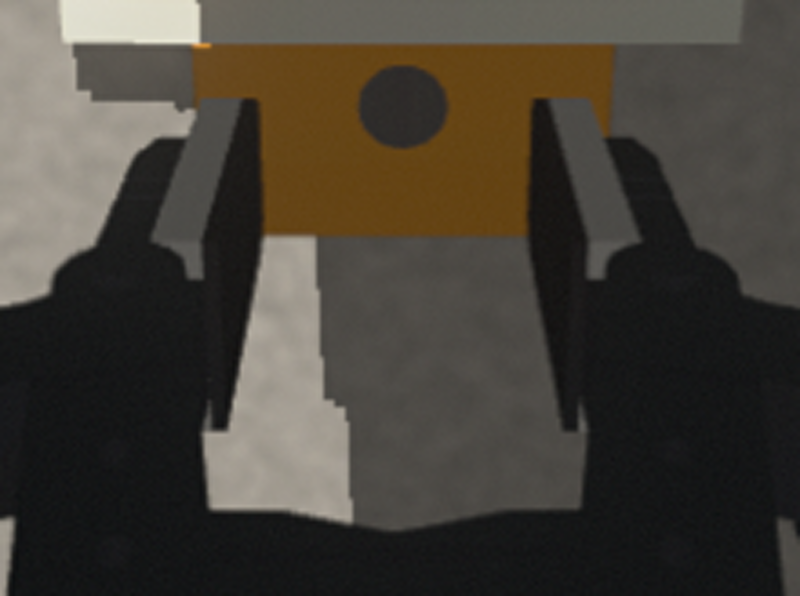

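```bash
python3 - <<'E'
from h import *
p,d,c=snap("side","3"); print(proj("side",[.562,-.19,.03]))
u,v=proj("side",[.562,-.19,.05])[0].astype(int)
cv2.imwrite("pics/side3c.png",cv2.resize(p[v-50:v+40,u-60:u+60,::-1],(800,600),interpolation=cv2.INTER_CUBIC))
st()
E
```

```text
[[264.03640927 173.45216034]]
t 6.67 tcp [ 0.562  -0.1913  0.008 ] F [ 0.37 -0.24  0.11] T [-0.03  0.04 -0.01] g 0.4
```

View pics/side3c.png

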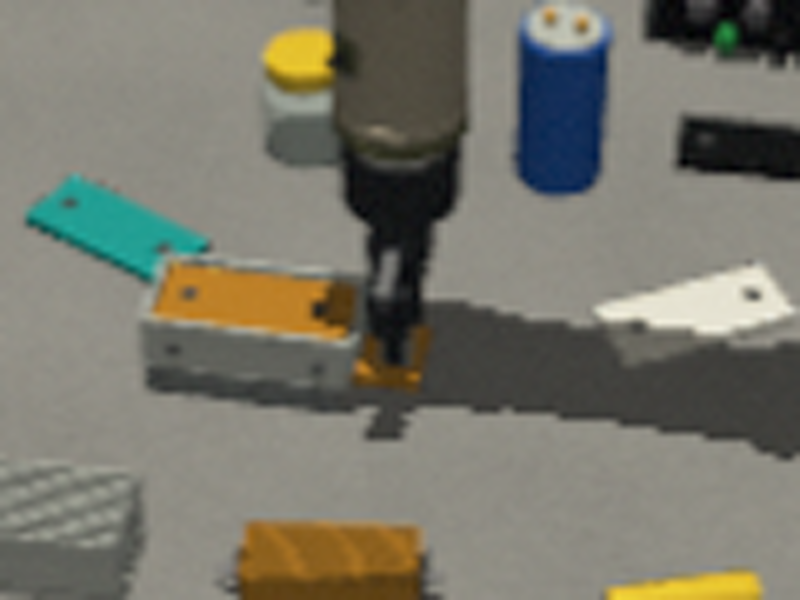

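```bash
python3 - <<'E'
from h import *
for f,T in(("wrist1",[.4896,-.1913,.2199]),("wrist3",[.562,-.1913,.008])):
    p,d,c=load(f);P=cloud("wrist",d,c)-np.array(T)
    print(f)
    for u,v in ([(400,572),(400,590),(320,575),(480,575),(230,570),(560,590),(200,500),(600,500)] if f=="wrist1" else [(400,575),(330,570),(400,590),(300,560),(500,560),(250,560)]): print((u,v),P[int(v*.64),int(u*.64)].round(3))
    # profile up the left finger side face
    for v in range(380,480,8):
        r=P[int(v*.64)]; 
        k=[(u,r[u].round(3).tolist()) for u in ((range(140,165,6)) if f=="wrist1" else range(196,222,6))]; print(v,k)
E
```

```text
wrist1
(400, 572) [0.01  0.001 0.108]
(400, 590) [0.011 0.001 0.112]
(320, 575) [0.01  0.014 0.108]
(480, 575) [ 0.01  -0.012  0.108]
(230, 570) [0.018 0.025 0.115]
(560, 590) [ 0.018 -0.021  0.119]
(200, 500) [0.005 0.043 0.083]
(600, 500) [ 0.003 -0.042  0.079]
380 [(140, [-0.1, 0.152, -0.22]), (146, [-0.1, 0.144, -0.219]), (152, [-0.1, 0.136, -0.22]), (158, [-0.1, 0.128, -0.219]), (164, [-0.1, 0.121, -0.221])]
388 [(140, [-0.107, 0.153, -0.22]), (146, [-0.108, 0.145, -0.221]), (152, [-0.107, 0.137, -0.22]), (158, [-0.107, 0.129, -0.22]), (164, [-0.107, 0.121, -0.219])]
396 [(140, [-0.114, 0.153, -0.219]), (146, [-0.114, 0.146, -0.221]), (152, [-0.115, 0.138, -0.221]), (158, [-0.114, 0.13, -0.219]), (164, [-0.114, 0.122, -0.219])]
404 [(140, [-0.121, 0.154, -0.219]), (146, [-0.121, 0.146, -0.219]), (152, [-0.121, 0.138, -0.219]), (158, [-0.121, 0.13, -0.219]), (164, [-0.121, 0.123, -0.22])]
412 [(140, [0.011, 0.048, 0.053]), (146, [0.012, 0.045, 0.054]), (152, [0.011, 0.043, 0.053]), (158, [-0.129, 0.131, -0.221]), (164, [-0.128, 0.123, -0.22])]
420 [(140, [0.011, 0.047, 0.058]), (
[... 2730 characters left out ...]
012, 0.018, 0.07]), (214, [0.006, 0.018, 0.06]), (220, [-0.005, 0.018, 0.042])]
452 [(196, [0.012, 0.022, 0.074]), (202, [0.01, 0.02, 0.071]), (208, [0.011, 0.018, 0.072]), (214, [0.004, 0.018, 0.061]), (220, [-0.006, 0.018, 0.043])]
460 [(196, [0.013, 0.021, 0.078]), (202, [0.009, 0.02, 0.071]), (208, [0.009, 0.018, 0.072]), (214, [0.003, 0.018, 0.062]), (220, [-0.009, 0.018, 0.043])]
468 [(196, [0.013, 0.02, 0.081]), (202, [0.008, 0.02, 0.073]), (208, [0.007, 0.018, 0.071]), (214, [0.001, 0.018, 0.062]), (220, [-0.045, 0.026, -0.009])]
476 [(196, [0.013, 0.02, 0.084]), (202, [0.008, 0.019, 0.077]), (208, [0.004, 0.018, 0.071]), (214, [-0.001, 0.018, 0.063]), (220, [-0.048, 0.026, -0.008])]
```

The fingers shut to exactly 0.4 with no contact. The depth points put the fingertips 33 mm above where the reported TCP says they should be: 38 mm at 0.4 open and 46 mm fully open. So the reported TCP is 33 mm too low. I'll re-open and descend by that much, watching the force.

```bash
python3 - <<'E'
from h import *
effector.set_gripper(1.0); st()
ctrl.line_to([.562,-.1913,-.010],feed=.1); s=st()
if np.linalg.norm(s["force"])<4:
    ctrl.line_to([.562,-.1913,-.026],feed=.06); s=st()
if np.linalg.norm(s["force"])<4:
    effector.set_gripper(0.4,grasp_force=60); st()
snap("wrist","4")
E
```

```text
t 7.23 tcp [ 0.562  -0.1913  0.008 ] F [ 0.73  0.5  -0.05] T [ 0.03 -0.01 -0.  ] g 0.998
t 7.57 tcp [ 0.5612 -0.1911 -0.0108] F [-0.52  1.78  0.66] T [-0.03 -0.    0.01] g 0.999
t 7.98 tcp [ 0.5616 -0.1911 -0.0265] F [ 0.26 -0.22  0.87] T [-0.03  0.05 -0.03] g 1.001
t 8.37 tcp [ 0.5624 -0.1915 -0.0253] F [-1.81  0.05  4.27] T [0.07 0.37 0.03] g 0.644
```

View pics/wrist4.png

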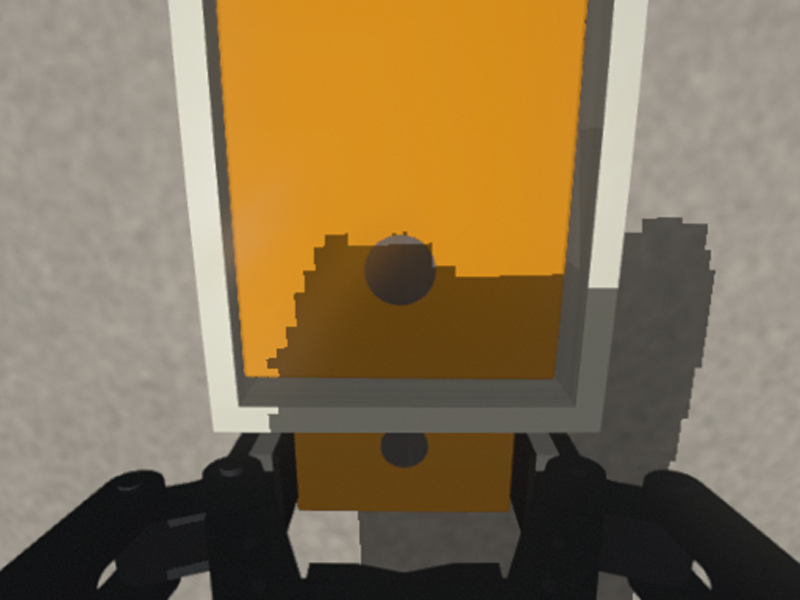

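The plate is gripped at 0.644 of the opening, about 55 mm, with the pads either side of its end at u 297–513. Now I'll pull it out.

```bash
python3 - <<'E'
from h import *
u=np.array([-.99966,.0262,0]); p0=np.array([.562,-.1913,-.026])
for L in(.03,.104):
    ctrl.line_to(p0+u*L,feed=.09); s=st()
    if np.linalg.norm(s["force"])>25: break
snap("wrist","5"); p,d,c=snap("top","5")
cv2.imwrite("pics/top5c.png",cv2.resize(p[120:250,250:400,::-1],(690,598),interpolation=cv2.INTER_CUBIC))
E
```

```text
t 8.9 tcp [ 0.5325 -0.1904 -0.0255] F [1.12 0.85 2.91] T [ 0.09 -0.25  0.08] g 0.64
t 9.88 tcp [ 0.4586 -0.1885 -0.0259] F [ 0.07  0.73 -1.29] T [-0.01  0.09  0.01] g 0.641
```

View pics/wrist5.png

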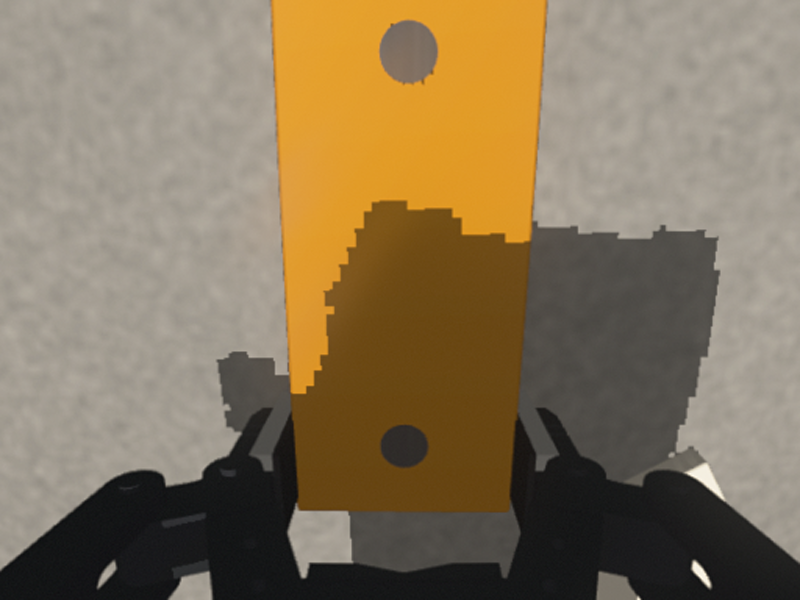

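View pics/top5c.png

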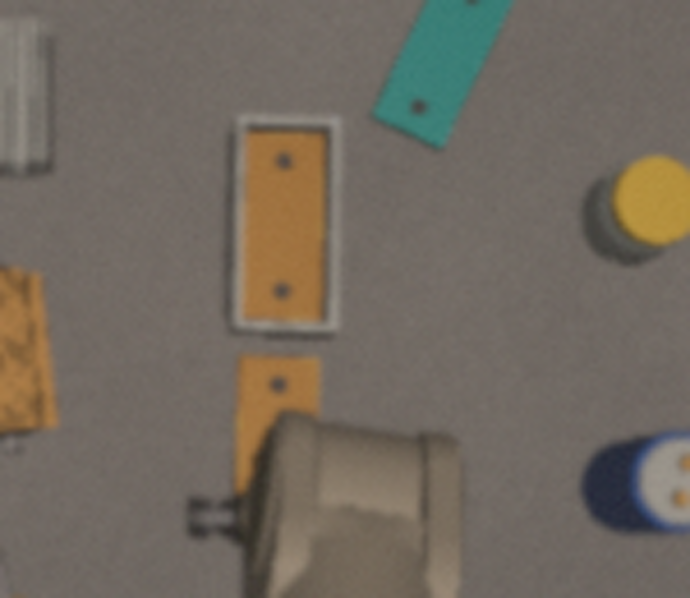

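```bash
python3 - <<'E'
from h import *
ctrl.line_to([.4586,-.1885,.06],feed=.15); s=st()
p,d,c=snap("wrist","6"); P=cloud("wrist",d,c); T=np.array(s["tool_pos"])
hsv=cv2.cvtColor(p,cv2.COLOR_RGB2HSV); m=cv2.inRange(hsv,(8,120,40),(25,255,255))>0
m&=np.abs(P[:,:,2]-.12)<.05; q=P[m]
A=np.c_[q[:,:2]-T[:2],np.ones(len(q))];pl=np.linalg.lstsq(A,q[:,2],rcond=None)[0];print("plane grad, z at tcp-T",pl[:2],pl[2]-T[2],len(q))
L=[];R=[]
for v in range(10,260,5):
    x=np.nonzero(m[v])[0]
    if len(x)>20: L.append((x.min()-.5,v));R.append((x.max()+.5,v))
def pp(uv):
    o,dd=rays("wrist",uv,c); # intersect plane z=pl0*(x-Tx)+pl1*(y-Ty)+pl2
    n=np.array([pl[0],pl[1],-1.]); k=-(pl[2]-pl[0]*T[0]-pl[1]*T[1]); t=(k-o@n)/(dd@n); return o+dd*t[:,None]
for e in(L,R):
    w=pp(e)[:,:2]; vx,vy,x0,y0=cv2.fitLine(np.float32(w),cv2.DIST_HUBER,0,1e-4,1e-4).ravel();print("edge",np.degrees(np.arctan2(vy,vx)), y0+vy/vx*(T[0]-x0)-T[1])
F=[(u,np.nonzero(m[:,u])[0].max()+.5) for u in range(200,320,6)]
print("front end rel TCP",(pp(F)-T).mean(0).round(4))
st()
E
```

```text
t 10.7 tcp [ 0.4581 -0.1884  0.0592] F [ 0.35  0.53 -2.44] T [-0.01  0.1  -0.02] g 0.639
plane grad, z at tcp-T [-0.00962908  0.01637942] 0.05908029844649162 49521
edge -2.0359743 0.028169268114458995
edge -2.2384775 -0.02700462553470004
front end rel TCP [-0.0147  0.0014  0.0592]
t 10.75 tcp [ 0.4577 -0.1882  0.0588] F [-0.12  0.66 -1.79] T [-0.01  0.1   0.01] g 0.644
```

View pics/wrist6.png

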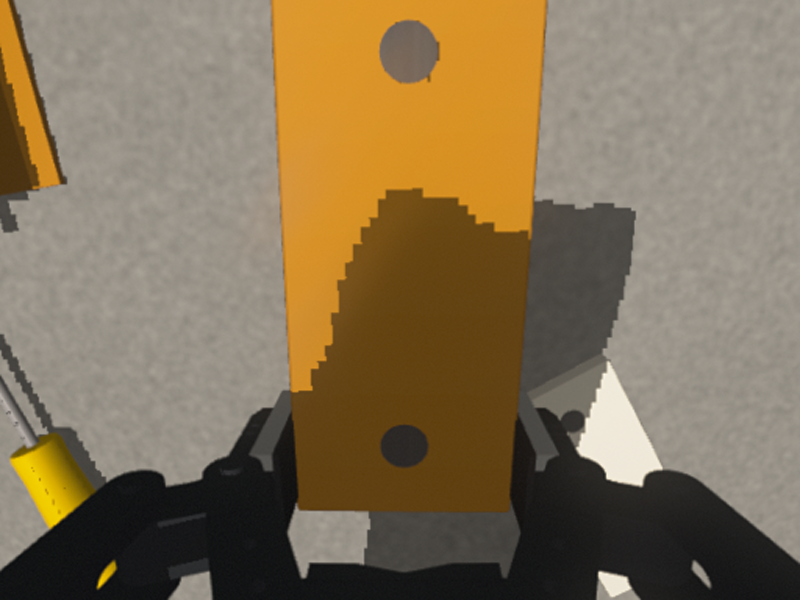

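```bash
cat >> h.py <<'E'
YA=np.radians(-7.4); FX=np.array([np.cos(YA),np.sin(YA)]); FY=np.array([-np.sin(YA),np.cos(YA)])
S_STOP=np.mean([np.dot(FX,(.6952,.1485)),np.dot(FX,(.6950,.1528)),np.dot(FX,(.6102,.1597))+.085])
T_FENCE=np.mean([np.dot(FY,(.6515,.1186)),np.dot(FY,(.6424,.1196))])
def fx(x,y): # fixture coords -> world xy
    return FX*(S_STOP-.035+x)+FY*(T_FENCE+.083+y)
def tofx(w): w=np.asarray(w)[...,:2]; return np.stack([w@FX-S_STOP+.035, w@FY-T_FENCE-.083],-1)
E
python3 - <<'E'
from h import *
print(S_STOP,T_FENCE,fx(0,0))
w=fx(35-.0-.0,0) if 0 else fx(.035-.010-.1152,-.048)
q=down(YA+.009); print(w, ctrl.solve_ik([*w,-.02],q) is not None)
ctrl.goto([*w,.08],q); st()
ctrl.line_to([*w,.004],feed=.12); st()
snap("wrist","7")
E
```

```text
0.6697880744029593 0.20143234664568033 [0.66613466 0.20030545]
[0.57050373 0.16432259] True
t 12.13 tcp [0.5707 0.1622 0.0795] F [-0.88 -0.79 -1.73] T [-0.    0.1  -0.03] g 0.645
t 12.92 tcp [0.5711 0.1644 0.0047] F [ 0.22 -0.17 -1.3 ] T [0.07 0.05 0.05] g 0.644
```

View pics/wrist7.png

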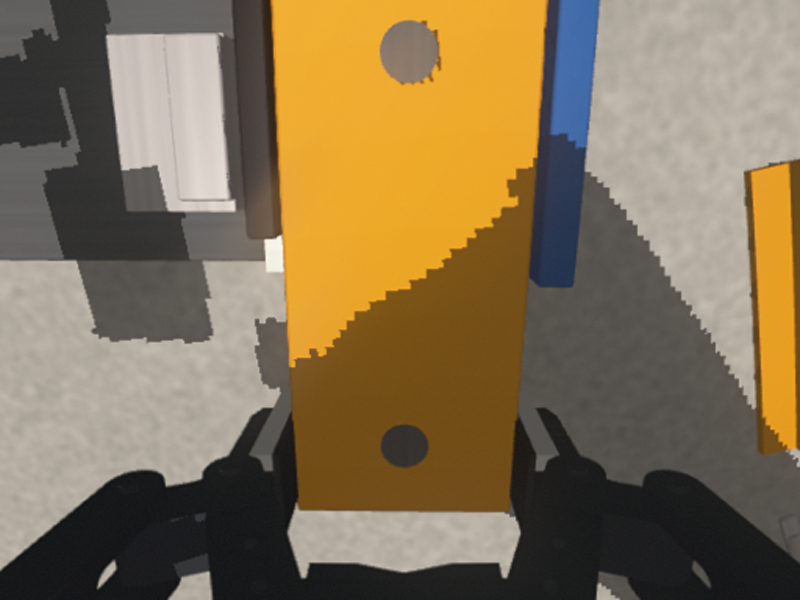

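```bash
python3 - <<'E'
from h import *
p,d,c=load("wrist7");P=cloud("wrist",d,c)
hsv=cv2.cvtColor(p,cv2.COLOR_RGB2HSV); m=cv2.inRange(hsv,(8,120,40),(25,255,255))>0
Z=P[:,:,2];print("plate z",np.median(Z[m&(Z>.05)]))
m&=Z>.05; q=P[m];A=np.c_[tofx(q),np.ones(len(q))];pl=np.linalg.lstsq(A,q[:,2],rcond=None)[0];print("tilt",pl)
for v in(5,40,80,120,150,170,200,230):
    x=np.nonzero(m[v])[0]; e=tofx(onplane("wrist",[[x.min()-.5,v],[x.max()+.5,v]],.0637,c)); print(v,(e*1000).round(1).tolist())
b=(cv2.inRange(hsv,(95,100,20),(125,255,255))>0)&(abs(Z-.042)<.004)
for v in(5,40,80,120,150,175):
    x=np.nonzero(b[v,330:])[0]+330; print("blue",v,(tofx(onplane("wrist",[[x.min()-.5,v],[x.max()+.5,v]],.042,c))*1000).round(1).tolist())
k=(abs(Z-.040)<.006)
for v in(20,60,100,140):
    x=np.nonzero(k[v,140:182])[0]+140; print("jaw",v,(tofx(onplane("wrist",[[x.min()-.5,v],[x.max()+.5,v]],.040,c))*1000).round(1).tolist())
E
```

```text
plate z 0.06324134049524002
tilt [-0.00521581  0.00099219  0.0630804 ]
5 [[12.6, -19.8], [13.1, -74.8]]
40 [[2.3, -19.6], [2.9, -74.9]]
80 [[-9.9, -19.6], [-9.4, -74.8]]
120 [[-22.8, -19.6], [-22.2, -74.7]]
150 [[-32.9, -19.8], [-32.4, -74.8]]
170 [[-39.9, -19.8], [-39.4, -74.6]]
200 [[-50.9, -19.5], [-50.4, -74.7]]
230 [[-62.5, -19.6], [-62.0, -74.8]]
blue 5 [[18.7, -82.6], [18.9, -92.4]]
blue 40 [[6.5, -82.8], [6.7, -92.4]]
blue 80 [[-8.0, -82.8], [-7.8, -92.2]]
blue 120 [[-23.3, -84.4], [-23.1, -92.1]]
blue 150 [[-35.3, -82.9], [-35.2, -92.4]]
blue 175 [[-45.8, -82.1], [-45.7, -92.2]]
jaw 20 [[13.3, -4.9], [13.3, -14.1]]
jaw 60 [[-1.1, 0.0], [-1.1, -14.1]]
jaw 100 [[-16.2, 1.2], [-16.2, -14.2]]
jaw 140 [[-32.2, -4.6], [-32.1, -14.1]]
```

The plate lies parallel to the fixture within about 0.3°. It has roughly 7–8 mm to the fence and 6 mm to the jaw. Next I'll lower it until it touches, then slide it to the stop.

```bash
python3 - <<'E'
from h import *
def f():
    a=[]
    for _ in range(3): a.append(ctrl.read_state()["force"]); ctrl.pause(.02)
    return np.mean(a,0)
w=fx(.035-.010-.1152,-.048); f0=f()
ctrl.line_to([*w,-.020],feed=.08); print("f0",f0.round(2),f().round(2))
z=-.020
for k in range(9):
    z-=.001; ctrl.line_to([*w,z],feed=.02); F=f(); print(round(z,4),F.round(2))
    if F[2]-f0[2]>2: break
print("contact");st()
x=0
for k in range(16):
    x+=.004 if x<.004 else .0012; ctrl.line_to([*(w+FX*x),z],feed=.03); F=f(); fs=F[:2]@FX; print(round(x,4),round(fs,2),F.round(2))
    if fs<-6: break
st(); snap("wrist","8")
E
```

```text
f0 [-0.03 -0.1  -1.45] [ 0.19 -0.29 -1.39]
-0.021 [-0.26  0.05 -2.25]
-0.022 [ 0.53  0.4  -2.28]
-0.023 [-0.25 -0.53 -1.89]
-0.024 [-0.31 -0.27 -1.72]
-0.025 [ 0.26 -0.2  -1.43]
-0.026 [-1.61 -0.91  3.31]
contact
t 15.32 tcp [ 0.5707  0.1644 -0.0256] F [-0.93 -0.39  4.24] T [-0.13  0.25 -0.03] g 0.646
0.004 -1.2 [-1.12  0.72  4.42]
0.0052 -3.33 [-3.29  0.54  6.24]
0.0064 -3.7 [-3.72  0.08  7.02]
0.0076 -4.07 [-4.07  0.31  7.27]
0.0088 -3.84 [-3.86  0.13  7.56]
0.01 -4.04 [-4.01  0.56  7.78]
0.0112 -4.48 [-4.44  0.6   8.11]
0.0124 -7.98 [-8.03  0.09 10.75]
t 17.75 tcp [ 0.5815  0.1635 -0.0257] F [-7.57  0.89 10.79] T [-0.06  1.38 -0.04] g 0.643
```

View pics/wrist8.png

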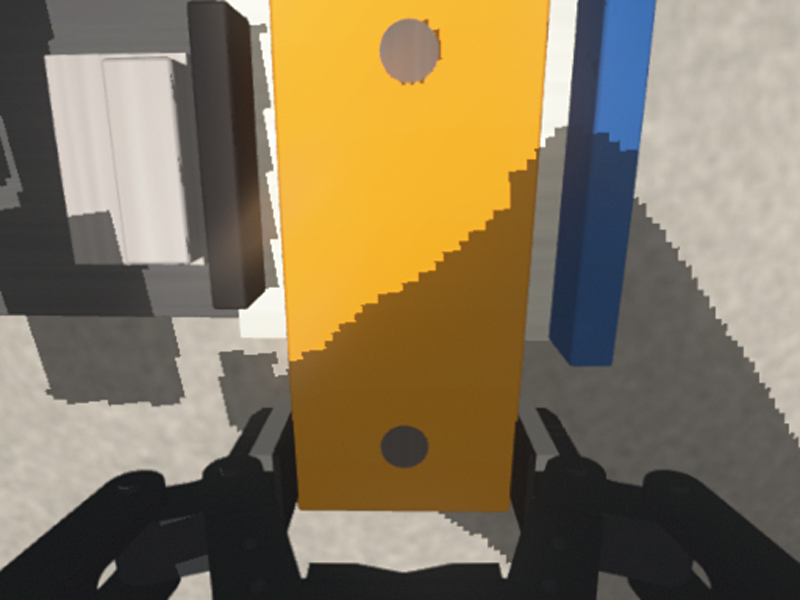

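```bash
python3 - <<'E'
from h import *
s=st(); print("tcp in fixture",tofx(np.array(s["tool_pos"])).round(4))
effector.set_gripper(0.85); s=st()
T=np.array(s["tool_pos"])
ctrl.line_to([T[0],T[1],.06],feed=.12); 
ctrl.goto([*fx(-.12,-.02),.20],down(YA)); st()
snap("wrist","9")
E
```

```text
t 17.8 tcp [ 0.5815  0.1635 -0.0257] F [-8.2   0.78 10.47] T [-0.01  1.44 -0.03] g 0.639
tcp in fixture [-0.0792 -0.0474]
t 18.12 tcp [ 0.5829  0.1623 -0.0263] F [-0.11  0.39  0.58] T [-0.   -0.05 -0.03] g 0.847
t 19.63 tcp [0.5444 0.1958 0.1996] F [-0.28 -0.6  -0.26] T [0.01 0.02 0.01] g 0.849
```

View pics/wrist9.png

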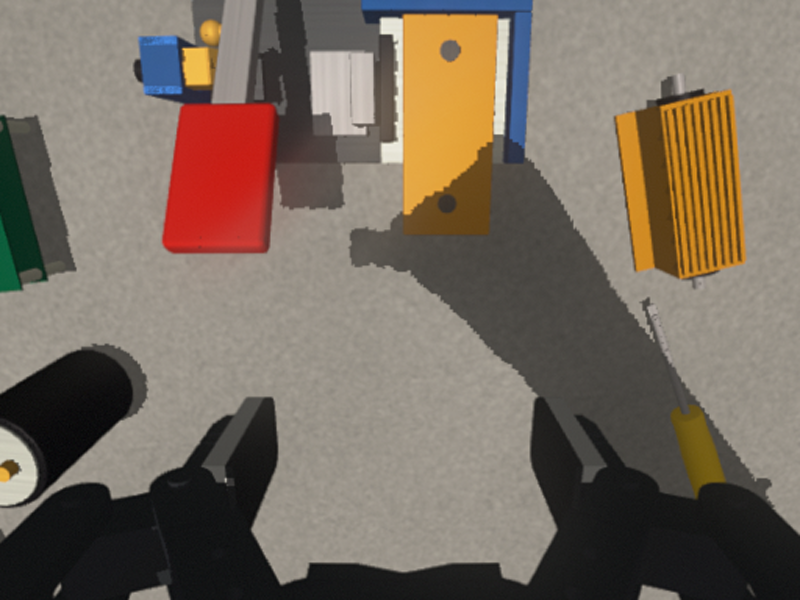

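```bash
python3 - <<'E'
from h import *
p,d,c=load("wrist9");P=cloud("wrist",d,c);Z=P[:,:,2]
hsv=cv2.cvtColor(p,cv2.COLOR_RGB2HSV); m=cv2.inRange(hsv,(8,120,40),(25,255,255))>0
m[:,:240]=0;m[:,325:]=0;m[160:]=0
q=P[m];A=np.c_[tofx(q),np.ones(len(q))];print("plane",np.linalg.lstsq(A,q[:,2],rcond=None)[0].round(4),"z",np.median(q[:,2]))
for u in(264,275,285,300,310):
    y=np.nonzero(m[:,u])[0]; e=tofx(onplane("wrist",[[u,y.min()-.5],[u,y.max()+.5]],.034,c))
    b=(cv2.inRange(hsv,(95,100,20),(125,255,255))[:,u]>0); yb=np.nonzero(b[:40])[0]
    print(u,(e*1000).round(1).tolist(),"stop top edge",(tofx(onplane("wrist",[[u,yb.max()+.5]],.042,c))*1000).round(1).tolist(),yb.max(),y.min())
for v in(20,60,100,140):
    x=np.nonzero(m[v])[0]; print(v,(tofx(onplane("wrist",[[x.min()-.5,v],[x.max()+.5,v]],.034,c))*1000).round(1).tolist())
r=(cv2.inRange(hsv,(0,150,120),(8,255,255))>0); q=P[r];q=q[q[:,2]>.1];e=tofx(q)
print("paddle fx",e.min(0),e.max(0),np.median(e,0),np.median(q[:,2]))
E
```

```text
** On entry to DLASCL parameter number  4 had an illegal value
 ** On entry to DLASCL parameter number  4 had an illegal valueTraceback (most recent call last):
  File "<stdin>", line 5, in <module>
    x, resids, rank, s = _umath_linalg.lstsq(a, b, rcond,
                         ~~~~~~~~~~~~~~~~~~~^^^^^^^^^^^^^
                                             signature=signature)
                                             ^^^^^^^^^^^^^^^^^^^^
    raise LinAlgError("SVD did not converge in Linear Least Squares")
numpy.linalg.LinAlgError: SVD did not converge in Linear Least Squares
```

```bash
python3 - <<'E'
from h import *
p,d,c=load("wrist9");P=cloud("wrist",d,c);Z=P[:,:,2]
hsv=cv2.cvtColor(p,cv2.COLOR_RGB2HSV); m=cv2.inRange(hsv,(8,120,40),(25,255,255))>0
m[:,:240]=0;m[:,325:]=0;m[160:]=0
q=P[m];q=q[np.isfinite(q[:,2])];A=np.c_[tofx(q),np.ones(len(q))];print("plane",np.linalg.lstsq(A,q[:,2],rcond=None)[0].round(4),"z",np.median(q[:,2]))
for u in(264,275,300,310):
    y=np.nonzero(m[:,u])[0]; e=tofx(onplane("wrist",[[u,y.min()-.5],[u,y.max()+.5]],.034,c))
    b=(cv2.inRange(hsv,(95,100,20),(125,255,255))[:,u]>0); yb=np.nonzero(b[:40])[0]
    print(u,(e*1000).round(1).tolist(),"stop top edge",(tofx(onplane("wrist",[[u,yb.max()+.5]],.042,c))*1000).round(1).tolist(),yb.max(),y.min())
for v in(20,60,100,140):
    x=np.nonzero(m[v])[0]; print(v,(tofx(onplane("wrist",[[x.min()-.5,v],[x.max()+.5,v]],.034,c))*1000).round(1).tolist())
r=(cv2.inRange(hsv,(0,150,120),(8,255,255))>0)&(Z>.1); q=P[r];e=tofx(q)
print("paddle fx",e.min(0),e.max(0),np.median(e,0),np.median(q[:,2]))
E
```

```text
plane [0.0007 0.0059 0.0338] z 0.03354545752775348
264 [[35.0, -24.7], [-94.2, -25.4]] stop top edge [[34.7, -24.6]] 6 9
275 [[35.0, -34.8], [-94.2, -36.5]] stop top edge [[34.7, -34.4]] 6 9
300 [[35.1, -57.6], [-94.2, -61.7]] stop top edge [[34.8, -56.7]] 6 9
310 [[35.2, -66.8], [-94.1, -71.8]] stop top edge [[34.9, -65.6]] 6 9
20 [[25.2, -18.8], [25.5, -74.1]]
60 [[-9.5, -18.8], [-9.3, -74.6]]
100 [[-46.1, -18.8], [-45.9, -74.2]]
140 [[-84.7, -18.8], [-84.6, -73.9]]
paddle fx [-0.08527662  0.03809228] [-0.0228204   0.08131777] [-0.05548139  0.05894679] 0.145189072525465
```

The plate is flat (top at 33.5 mm) and against the stop: its far edge is at x 35.0 and the stop face at about 34.8. Before pressing I'll check heights around the lever.

```bash
python3 - <<'E'
from h import *
p,d,c=load("wrist9");P=cloud("wrist",d,c)
for u,v in[(160,60),(195,70),(210,32),(205,70),(240,60),(225,95),(170,240),(270,115)]:
    w=P[int(v*.64),int(u*.64)];print((u,v),(tofx(w)*1000).round(0),w[2].round(3))
p,d,c=load("top0");P=cloud("top",d,c).reshape(-1,3);e=tofx(P)*1000
k=(e[:,0]>-60)&(e[:,0]<90)&(e[:,1]>0)&(e[:,1]<150)&(P[:,2]>.02)
for a in range(-60,90,15):
    print(a,[int(np.max(P[k&(e[:,0]>=a)&(e[:,0]<a+15)&(e[:,1]>=b)&(e[:,1]<b+15),2],initial=0)*1000) for b in range(0,150,15)])
effector.set_gripper(0.0,grasp_force=30)
for x,z in((-.054,.15),(-.08,.02)): print(ctrl.solve_ik([*fx(x,.06),z],down(YA)) is not None)
st()
E
```

```text
(160, 60) [  3. 106.] 0.084
(195, 70) [-1. 90.] 0.08
(210, 32) [12. 73.] 0.102
(205, 70) [-1. 84.] 0.08
(240, 60) [-2. 57.] 0.109
(225, 95) [-18.  62.] 0.12
(170, 240) [-79.  77.] 0.161
(270, 115) [-28.  40.] 0.128
-60 [0, 0, 151, 148, 148, 145, 0, 0, 0, 0]
-45 [0, 0, 141, 140, 143, 135, 0, 0, 0, 0]
-30 [47, 24, 128, 130, 130, 133, 62, 36, 0, 0]
-15 [46, 24, 21, 118, 117, 83, 88, 89, 78, 0]
0 [47, 24, 22, 111, 107, 99, 87, 90, 71, 0]
15 [0, 0, 0, 104, 100, 0, 0, 0, 0, 0]
30 [42, 0, 0, 94, 90, 0, 0, 0, 0, 0]
45 [0, 0, 0, 81, 84, 0, 0, 0, 0, 0]
60 [0, 0, 58, 70, 72, 0, 0, 0, 0, 0]
75 [0, 0, 63, 66, 64, 53, 0, 0, 0, 0]
True
True
t 20.37 tcp [0.5446 0.1959 0.2   ] F [-0.64  0.49 -0.14] T [-0.05  0.02  0.01] g -0.002
```

```bash
cat > press.py <<'E'
from h import *
def arc(a):
    ph=.55-a; return .085-.165*np.cos(ph)+.008*np.sin(ph), .050+.165*np.sin(ph)+.008*np.cos(ph)
Q=down(YA); OFF=.033
def go(a,dz=0,feed=.05):
    x,z=arc(a); ctrl.line_to([*fx(x,.060),z-OFF+dz],feed=feed)
def fz(n=3):
    a=[]
    for _ in range(n): a.append(ctrl.read_state()["force"][2]); ctrl.pause(.012)
    return float(np.mean(a))
E
python3 - <<'E'
from press import *
x,z=arc(0)
ctrl.goto([*fx(x,.060),z-OFF+.04],Q); st()
b=fz(5); go(0,.008,feed=.1); dz=.008; print("bias",b,fz())
while dz>-.014:
    dz-=.002; go(0,dz,.03); F=fz(); print(round(dz,3),round(F-b,2))
    if F-b>2: break
st()
a=0
for a in(.1,.2,.29):
    go(a,dz,.06); F=fz(); print(a,round(F-b,2))
    if F-b>16 or F-b<1: break
s=st(); open("dz","w").write(f"{dz} {b} {a}")
E
```

```text
t 20.91 tcp [0.6224 0.267  0.149 ] F [-0.61  0.07  0.3 ] T [0.02 0.02 0.06] g 0.0
bias -0.004705664026123396 0.13998001275181213
0.006 0.06
0.004 2.33
t 21.99 tcp [0.6232 0.2667 0.1145] F [-0.05  0.51  1.31] T [ 0.04 -0.05  0.03] g -0.004
0.1 3.48
0.2 3.89
0.29 4.3
t 23.32 tcp [0.6024 0.2692 0.0717] F [1.06 0.08 4.98] T [ 0.1  -0.34  0.  ] g -0.004
```

Contact came at 147 mm and the spring force is about 4 N, as expected. Now fine steps until the snap.

```bash
python3 - <<'E'
from press import *
dz,b,a=map(float,open("dz").read().split()); pk=0;why="end"
while a<.66:
    a+=.006; go(a,dz,.02); F=fz(3)-b; pk=max(pk,F); print(round(a,3),round(F,2),end=" | ")
    if pk>6.5 and F<pk-3: why="drop";break
    if F>18: why="high";break
print(why,pk); s=st(); open("dz","w").write(f"{dz} {b} {a}")
p,d,c=snap("side","10")
u,v=proj("side",[.63,.25,.08])[0].astype(int)
cv2.imwrite("pics/side10c.png",cv2.resize(p[v-45:v+45,u-60:u+60,::-1],(800,600),interpolation=cv2.INTER_CUBIC))
E
```

```text
0.296 5.85 | 0.302 5.42 | 0.308 6.07 | 0.314 5.76 | 0.32 6.34 | 0.326 6.23 | 0.332 6.2 | 0.338 6.63 | 0.344 6.88 | 0.35 6.05 | 0.356 6.35 | 0.362 5.92 | 0.368 6.45 | 0.374 7.03 | 0.38 6.38 | 0.386 7.06 | 0.392 7.27 | 0.398 6.89 | 0.404 7.65 | 0.41 7.14 | 0.416 7.44 | 0.422 7.94 | 0.428 7.65 | 0.434 7.98 | 0.44 8.04 | 0.446 8.63 | 0.452 7.87 | 0.458 7.46 | 0.464 7.28 | 0.47 6.87 | 0.476 6.71 | 0.482 6.5 | 0.488 6.15 | 0.494 5.87 | 0.5 6.78 | 0.506 6.08 | 0.512 5.77 | 0.518 5.76 | 0.524 5.99 | 0.53 6.02 | 0.536 5.66 | 0.542 5.87 | 0.548 4.99 | drop 8.633144943173015
t 35.14 tcp [0.5941 0.2703 0.0297] F [-0.78 -0.01  5.11] T [0.02 0.26 0.03] g 0.004
```

View pics/side10c.png

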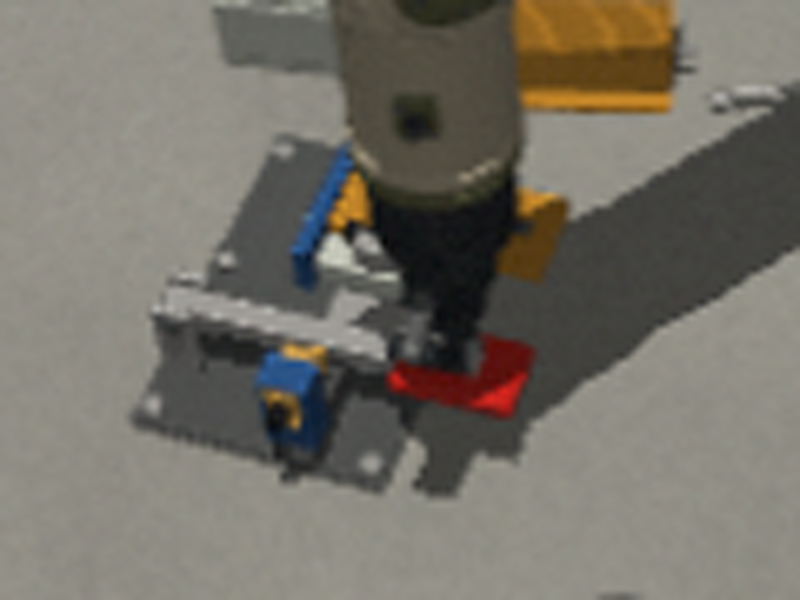

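The force peaked at 8.6 N and then eased gradually, with no sharp snap yet. The side picture shows the lever nearly level beside the catch. I'll check whether it's already held by looking at the lever angle, then continue.

```bash
python3 - <<'E'
from press import *
dz,b,a=map(float,open("dz").read().split()); why="end"; last=[fz()-b]
print(last)
while a<.64:
    a+=.005; go(a,dz,.02); F=fz(3)-b; print(round(a,3),round(F,2),end=" | ")
    r=np.median(last[-3:])
    if F<r-2.2: why="drop";break
    if F>r+3: why="rise";break
    last.append(F)
print(why); s=st(); open("dz","w").write(f"{dz} {b} {a}")
E
```

```text
[4.965339383875287]
0.553 5.55 | 0.558 6.03 | 0.563 4.94 | 0.568 5.76 | 0.573 8.18 | 0.578 8.65 | 0.583 8.73 | 0.588 8.53 | 0.593 8.85 | 0.598 9.72 | 0.603 9.38 | 0.608 9.6 | 0.613 10.07 | 0.618 11.91 | 0.623 14.78 | rise
t 39.34 tcp [0.5937 0.2705 0.0185] F [-6.59 -1.87 14.72] T [-0.51  1.23 -0.01] g -0.0
```

```bash
python3 - <<'E'
from press import *
dz,b,a=map(float,open("dz").read().split())
for a in(.615,.605,.595,.58,.56,.53):
    go(a,dz,.03); print(a,round(fz(3)-b,2))
st()
p,d,c=snap("side","11")
u,v=proj("side",[.63,.25,.08])[0].astype(int)
cv2.imwrite("pics/side11c.png",cv2.resize(p[v-45:v+45,u-60:u+60,::-1],(800,600),interpolation=cv2.INTER_CUBIC))
E
```

```text
0.615 10.77
0.605 9.22
0.595 9.23
0.58 8.92
0.56 2.83
0.53 -0.23
t 41.07 tcp [0.5946 0.2699 0.0321] F [ 0.09 -0.31  0.21] T [-0.03  0.    0.02] g 0.001
```

View pics/side11c.png

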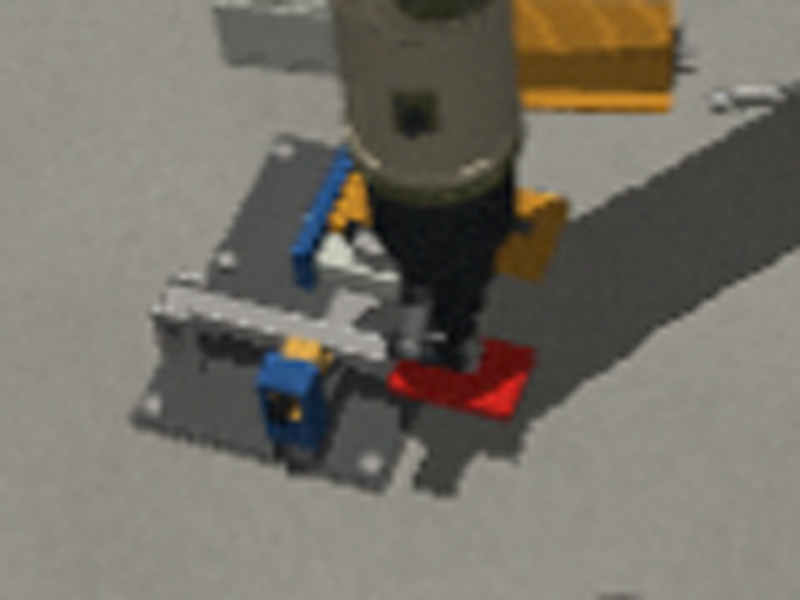

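The force falls to zero on backing off, so the lever is held. The gold bolt now sits over the lever arm. I'll lift away and check.

```bash
python3 - <<'E'
from press import *
T=np.array(ctrl.read_state()["tool_pos"])
ctrl.line_to([T[0],T[1],.12],feed=.12)
ctrl.goto([*fx(-.13,-.02),.20],Q); st()
snap("wrist","12"); p,d,c=snap("side","12")
u,v=proj("side",[.63,.25,.08])[0].astype(int)
cv2.imwrite("pics/side12c.png",cv2.resize(p[v-45:v+45,u-60:u+60,::-1],(800,600),interpolation=cv2.INTER_CUBIC))
p,d,c=load("wrist12");P=cloud("wrist",d,c);Z=P[:,:,2]
hsv=cv2.cvtColor(p,cv2.COLOR_RGB2HSV); m=cv2.inRange(hsv,(8,120,40),(25,255,255))>0
m[:,:240]=0;m[:,340:]=0;m[170:]=0;m&=np.isfinite(Z)
q=P[m];A=np.c_[tofx(q),np.ones(len(q))];print("plane",np.linalg.lstsq(A,q[:,2],rcond=None)[0].round(4))
for u in(275,285,300,310):
    y=np.nonzero(m[:,u])[0]; print(u,(tofx(onplane("wrist",[[u,y.min()-.5],[u,y.max()+.5]],.034,c))*1000).round(1).tolist())
for v in(25,60,100,140):
    x=np.nonzero(m[v])[0]; print(v,(tofx(onplane("wrist",[[x.min()-.5,v],[x.max()+.5,v]],.034,c))*1000).round(1).tolist())
r=(cv2.inRange(hsv,(0,150,120),(8,255,255))>0)&(Z>.02);q=P[r];print("paddle",np.median(tofx(q),0),np.median(q[:,2]))
E
```

```text
t 42.56 tcp [0.5346 0.1967 0.1998] F [ 0.1  -0.61 -0.73] T [ 0.03 -0.   -0.05] g -0.001
plane [0.0038 0.0122 0.0343]
275 [[32.8, -35.3], [-94.9, -36.8]]
285 [[32.8, -44.4], [-94.9, -46.8]]
300 [[32.9, -58.0], [-94.9, -61.8]]
310 [[33.0, -67.1], [-94.9, -71.9]]
25 [[11.3, -26.7], [11.6, -83.1]]
60 [[-19.3, -26.9], [-19.1, -82.7]]
100 [[-55.8, -27.0], [-55.7, -82.5]]
140 [[-94.4, -31.2], [-94.4, -81.4]]
paddle [-0.0783814   0.05914002] 0.06013085793146489
```

View pics/wrist12.png

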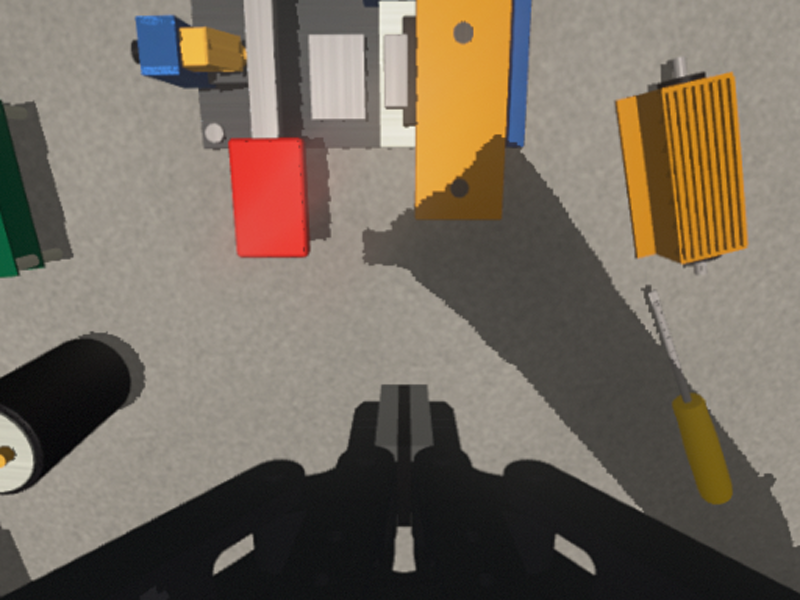

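View pics/side12.png

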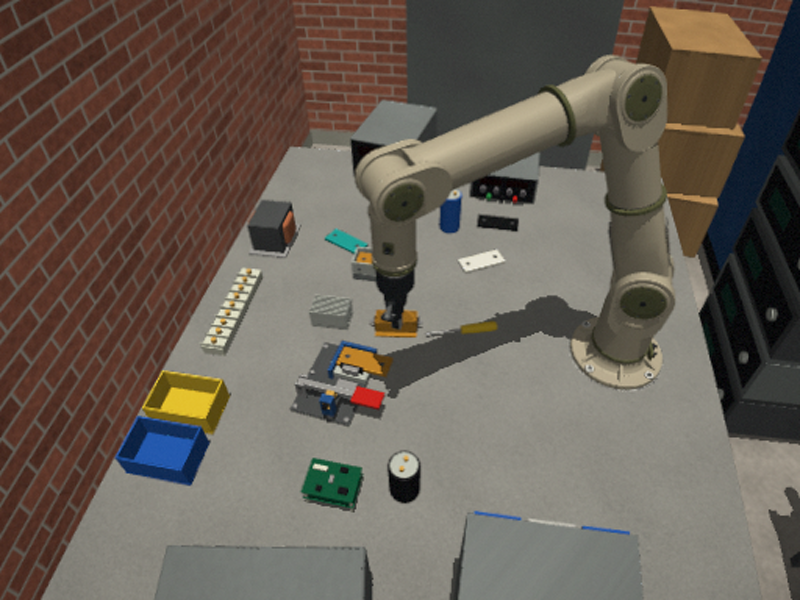

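The plate is against the fence (edges −27 and −83) with its front end at −94.9, which means it is on the stop. The lever stays down, with the paddle at 60 mm and the bolt across it. Handing in.

```bash
python3 - <<'E'
from h import *
st(); ctrl.job_done()
E
```

```text
t 42.66 tcp [0.5343 0.1975 0.1985] F [ 0.08  0.89 -0.46] T [ 0.06 -0.01 -0.02] g -0.002
the job is handed in; nothing more can be done
```

The job is done and handed in at 42.7 s. The bottom gold plate is in the fixture against the back stop, the lever is latched, and the jaw holds the plate against the fence.

**What I did:**
- I pulled the plate 104 mm out of the mouth. The top view afterwards showed it clear, with the other plates still in the magazine.
- I set it down at a few newtons of contact force and slid it to the stop, where the force rose to 8 N.
- I pressed the lever in roughly 1 mm steps, then lifted away.

**Last checks:**
- **Plate:** its top was 33.5–34 mm up, which is flat on the bed. After clamping, its front end is at −94.9 mm (−95 is ideal) and its side is on the fence face at −83 mm.
- **Lever:** it stayed down with the hand away. The paddle is 60 mm up and the bolt is across the lever arm.
- **Bystanders:** none looked moved in the final pictures, by eye only.

**What disagreed or went wrong:**
- **TCP offset:** the reported TCP is about 33 mm beyond the real fingertips. My first grasp closed on air above the plate, with no contact, and I corrected for the offset after that.
- **Snap not seen:** there was no clear force drop when the catch snapped in. The lever had latched by about 0.57 rad, but I kept pressing about 8 mm of commanded travel past that, so the hand rested briefly on the stop. The peak was about 15 N, against the 45 N damage limit.
- **Stop end out of view:** in the last picture the plate's stop end was outside the frame. I inferred the final contact with the stop from its front end and the 130 mm length.

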